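# Switch the bench thermometer's key bank and take a reading with its sensor wand

## Task

On the grey bench thermometer, press the blue key right through but without forcing it (stop when it meets its end stop) until it stays down and the red key, now latched, pops up; leave the white and yellow keys alone. Then take the white sensor wand from its rest and point its nose slantwise down (roughly 40 degrees below level) at the middle of the tall dark-blue capacitor's top, about 60 mm away and without touching it, hold it steady for a good second, and lay the wand back in its rest. Leave everything else where it stands.

Things in the scene. Friction and masses are not known exactly. Their poses are not given: they have to be found in the camera images.
- meter: bench thermometer, fixed: grey wedge-shaped case 160 deep, 180 wide, 90 high, black display head on top. Origin: centre of its underside; x level, from its front to its back; y along the key row; z up. The key panel leans back: its outward normal is (-0.574, 0, 0.819) in this frame, 35 degrees from vertical, towards the front
- meter_keys (a point): middle of the key row, on the panel surface; keys stand 18 and 54 mm to either side along the meter's y, their order changes. The display head above juts 46 mm out of the panel, its lower side 29 mm up the slope from the line of key centres: keys cannot be reached straight from above, come along the panel normal
- cap_white (a point): centre of the top face of the white key; its z axis points out of the panel, against the pressing direction; the cap is 20 mm along the row by 22 mm up the slope and stands 20 mm out of the panel when up; keys are 36 mm apart, all in one row
- cap_red (a point): centre of the top face of the red key; its z axis points out of the panel, against the pressing direction; the cap is 20 mm along the row by 22 mm up the slope and stands 20 mm out of the panel when up; keys are 36 mm apart, all in one row
- cap_blue (a point): centre of the top face of the blue key; its z axis points out of the panel, against the pressing direction; the cap is 20 mm along the row by 22 mm up the slope and stands 20 mm out of the panel when up; keys are 36 mm apart, all in one row
- cap_yellow (a point): centre of the top face of the yellow key; its z axis points out of the panel, against the pressing direction; the cap is 20 mm along the row by 22 mm up the slope and stands 20 mm out of the panel when up; keys are 36 mm apart, all in one row
- key_white (a joint): how far the white key is pressed in, m: 0 when up. Not to be pressed (4 mm at most)
- key_red (a joint): how far the red key is pressed in, m: 0 when up. It is latched down at the start (8 to 14 mm); its spring lifts it when the latch lets go
- key_blue (a joint): how far the blue key is pressed in, m: 0 when up. It stays down once pressed 8 to 14 mm (differs from start to start, not reported); the hard end stop lies 1.3 mm beyond. Spring 3 to 5 N, 8 to 12 N (briefly 15 N) while the latch gives way, then a drop; 16 to 18 N means that it is on the end stop. More than 35 N damages it
- key_yellow (a joint): how far the yellow key is pressed in, m: 0 when up. Not to be pressed (4 mm at most)
- wand: the cordless sensor wand, loose, 0.11 kg: white round handle 26 mm in diameter, 125 mm long, with orange bands and a tapering black nose; overall 150 mm. Origin on its axis near its centre of mass, 85 mm behind the nose tip and 65 mm from the rear end; x axis along the wand towards the nose. Grip it across the handle at the origin; the free gap between the forks there is 72 mm long
- wand_nose (a point): the lens at the tip of the wand's nose, on its axis
- wand_rest: the wand's rest, fixed: black base 115 x 62 x 8 mm with two 8 mm thick V-shaped forks, 80 mm apart along its x axis, symmetric about its origin (centre of the underside). Fork tips reach 47 mm high and 23 mm to either side
- rest_axis (a point): where the wand's origin lies when it is in the rest: on the wand's axis, midway between the forks, 44 mm above the bench; x axis along the lying wand
- can: the tall dark-blue can capacitor, standing loose: diameter 44, height 70, origin at the centre of its underside
- can_top (a point): centre of the capacitor's top face
- coil: copper-wound ring coil, 79 x 79 x 27, loose bystander; origin at the centre of its underside
- spool: blue spool of solder wire, 83 x 64 x 51, loose bystander; origin under its middle
- flux: small brown dropper bottle with white nozzle, 36 wide, 105 high, loose bystander; origin at the centre of its underside
- carton: small brown cardboard carton, 60 x 85 x 40, loose bystander; origin at the centre of its underside

How it is judged:
On the way, in this order (a step that is already met when the one before it is completed fails the run):
1. the blue key stays down untouched and the red key is up (value of joint key_blue above 0.006 m and value of joint key_red below 0.003 m and contact force between each of the arm, the fingers and key_blue below 0.5 N), for 0.3 s.
2. the wand is aimed slantwise down at the capacitor's top, off its rest, and held steady (x of can_top in the frame of wand between 0.115 and 0.185 m and y of can_top in the frame of wand between -0.014 and 0.014 m and z of can_top in the frame of wand between -0.014 and 0.014 m and angle between wand's own x axis and vertical between 1.92 and 2.62 rad and linear speed of wand below 0.03 m/s and angular speed of wand below 0.2 rad/s), for 1 s.
At the end, for the whole second after the job is handed in: the blue key is latched (pressed in over 6 mm), the red key is up (under 3 mm), the wand lies still in its rest (its origin within 15 mm of the place, its axis within 7 degrees, either way round) and the capacitor stands upright (value of joint key_blue above 0.006 m and value of joint key_red below 0.003 m and distance between wand and rest_axis below 0.015 m and angle between the x axis of wand and the x axis of wand_rest, either way round below 0.12 rad and linear speed of wand below 0.02 m/s and angle between can's own z axis and vertical below 0.1 rad); the robot touches nothing.
It fails at once if the white or the yellow key is pressed by more than 4 mm (value of joint any of key_white, key_yellow above 0.004 m).
It fails at once if the blue or the red key is pressed with more than 35 N (contact force between any of the fingers, the arm and key_red above 35 N or contact force between any of the fingers, the arm and key_blue above 35 N).
It fails at once if the wand touches the capacitor (contact force between wand and can above 0.5 N).
It fails at once if the capacitor is moved by more than 15 mm (distance of can from where it was at the start of the episode above 0.015 m).
It fails at once if a bystander is moved by more than 30 mm (distance of any of coil, spool, flux, carton from where it was at the start of the episode above 0.03 m).
It also fails if it takes over 56 s, if anything falls off the work surface, if the arm or the gripper's body presses on something with over 40 N, if the wrist force passes 120 N, or if a joint passes its speed limit or range.

## Robot

A 7-joint arm with a two-finger parallel gripper is mounted at the origin on the work surface; the furniture and walls round the work are solid. World frame = base frame: x ahead of the robot, y to its left, z up, the work surface at z = 0. Lengths are in m, angles in rad, forces in N, time in s.
With the tool pointing down it reaches from about 0.35 to 0.9 m from the base axis. Payload 7.2 kg.
Tool frame: the origin (TCP) lies between the finger pads; the fingertips stand 11 mm ahead of it and the grasp point (between the pads) lies 8 mm behind it; z points along the fingers, y is the line along which they close (so a half turn about z gives the same grasp; the last joint's range is limited). The gripper opens to 88 mm and grips with 3 to 60 N. Pads are 20 mm wide; open, the fingers measure 115 mm over their backs; the gripper's body (75 mm by 178 mm) begins 61 mm behind the grasp point.
Start: joints at [1.241, 0.411, -0.013, 1.596, 0.006, 1.134, -0.082], TCP at [0.162, -0.604, 0.234] pointing down, gripper open.
Joint ranges: [-2.95, 2.95], [-0.29, 1.99], [-1.47, 1.44], [0.14, 2.54], [-1.03, 4.17], [0.13, 1.85], [-2.86, 2.86]. Speed limits (rad/s): [2.39, 2.39, 3.01, 3.01, 3.14, 3.14, 3.14].

## Interface

Orientations are given as a rotation vector (axis times angle).
In Python, from workcell import arm gives the robot as it stands.
- The arm moves only by the shell command python3 -m crank 'ROWS'. ROWS is JSON, a list of rows, each an object with "angular": the turn, a rotation vector about the tool's x, y, z each as a share of 45 degrees, from -1 to 1, a list of three; "delta_pos": the shift along the tool's x, y, z each as a share of 0.6 m, from -1 to 1, a list of three; "claw": the gripper's target within -1 to 1 (shut at 1, half-way at 0, fully open at -1). In form: [{"angular": [rx, ry, rz], "delta_pos": [tx, ty, tz], "claw": claw}, ...]. A call has 1 to 20 rows; each row is the pose to reach, as a shift and turn from the pose commanded when the call began, along the tool's axes at that moment; what a row does not reach only later rows make up. A row lasts 1/10 s, in which the tool goes at most 50 mm and 8.59 degrees, less where a joint would pass 70% of its speed; a pose out of reach is approached as far as the arm can. A call with a number of a shift or a turn outside -1 to 1 is refused whole. A call with a gripper value outside its range is refused whole. The fingers move at their own pace and stop on an object; the grip force is fixed at half the most. Time passes only in rows, so rows that repeat a pose let the fingers close. It gives the time, the measured TCP pose, the force, the opening and the grip force at its end, in the units of the state.
- arm.get_state(): the state, without advancing time (a new reading comes with each control period).
- arm.snapshot(name): name is "scene" or "top"; returns a dict with "img" (480x640x3 uint8, blue, green, red), "fx", "fy", "cx", "cy" (pixels), "world_from_camera" (4x4, takes a point from camera to world coordinates). Camera axes: x right, y down, z forward; pixel columns grow to the right and rows downward; lengths in m; the calibration is good to about 2 mm. A picture is of the moment at which its call begins. There is no depth.
- arm.close_job(): hands the job in; it is judged then, once.
Trained networks look in a picture, given as the dict that the camera call returned (one of the last four; its "shot" number tells which), for a name from the list of things; names that differ only in an ending like _2 or _b are one class to them, and where a whole thing is asked for, a point or a joint stands for the part that bears it (a point fixed in the world has none). Each returns a list of dicts, best first, with "score" (0 to 1); they miss things now and then, are a little off and sometimes report something else, mostly with a low value. They report only what shows in the picture. A call takes as long as a camera call.
- arm.masks_of(name, picture): "pixels" (480x640 bool, what is visible of it) and "xy" ([column, row] in pixels, amid what is visible of it).
- arm.place_of(name, picture): "xy" ([column, row] in pixels: a listed point, or the origin of a listed thing).
The state is a dict: "t": time; "joints": joint angles; "joint_velocities": joint speeds; "effort": joint torques, N m; "position": TCP position; "tcp_rot": TCP orientation; "wrist_force": force on the tool from outside, world axes, zero at the start; "moment": the same for the moment, N m; "width": opening from 0.0 (shut) to 1.0 (fully open); "grasp_force": force on a finger pad.
Only numpy, scipy, OpenCV 4.12 (cv2) and the standard library are available. Lean on these libraries where they do the work, as an engineer would, in place of code of your own. Each camera call takes 0.05 s, during which the arm holds its last target. There are 200 camera calls.

## Working session

There is one attempt and no reset: what is moved stays moved. The work goes in short steps, Python scripts to look and compute and a shell command to move; the robot and the scene stay as the last step left them, time stands still between calls to the robot, and variables do not carry over. Pictures are saved under pics/ and viewed, at most 10 in all, crops included, and the job is handed in when it is done.

```bash
mkdir -p pics; ls; cat > h.py <<'E'
import numpy as np, cv2
from workcell import arm
from scipy.spatial.transform import Rotation as R
np.set_printoptions(precision=4,suppress=True)
def ray(p,xy):
    T=np.array(p["world_from_camera"]); d=np.array([(xy[0]-p["cx"])/p["fx"],(xy[1]-p["cy"])/p["fy"],1.])
    d=T[:3,:3]@d; return T[:3,3],d/np.linalg.norm(d)
def tri(rs):
    A=sum(np.eye(3)-np.outer(d,d) for o,d in rs); b=sum((np.eye(3)-np.outer(d,d))@o for o,d in rs)
    x=np.linalg.solve(A,b); return x,[float(np.linalg.norm((np.eye(3)-np.outer(d,d))@(x-o))) for o,d in rs]
def plane(p,xy,z):
    o,d=ray(p,xy); return o+d*(z-o[2])/d[2]
def proj(p,X):
    T=np.linalg.inv(np.array(p["world_from_camera"])); c=T[:3,:3]@X+T[:3,3]
    return np.array([p["fx"]*c[0]/c[2]+p["cx"],p["fy"]*c[1]/c[2]+p["cy"]])
E
python3 - <<'E'
from h import *
s=arm.snapshot("scene"); t=arm.snapshot("top")
cv2.imwrite("pics/s0.png",s["img"]);cv2.imwrite("pics/t0.png",t["img"])
print(np.array(s["world_from_camera"]),s["fx"],np.array(t["world_from_camera"]),t["fx"])
for n in "meter meter_keys cap_white cap_red cap_blue cap_yellow wand wand_nose wand_rest rest_axis can can_top coil spool flux carton".split():
    a=arm.place_of(n,s)[:1];b=arm.place_of(n,t)[:1]
    o=[(round(q["score"],2),np.round(q["xy"],1)) for q in a+b]
    if a and b: o.append(tri([ray(s,a[0]["xy"]),ray(t,b[0]["xy"])]))
    print(n,len(a),len(b),*o)
print(arm.get_state())
E
```

```text
pics
[[-0.6875  0.6321 -0.3574  1.1159]
 [ 0.7261  0.6046 -0.3273  0.4673]
 [ 0.0092 -0.4846 -0.8747  1.3592]
 [ 0.      0.      0.      1.    ]] 575.333153659281 [[ 0.0214 -0.9886  0.1488  0.4583]
 [-0.9998 -0.0207  0.0065 -0.0343]
 [-0.0034 -0.1489 -0.9888  1.054 ]
 [ 0.      0.      0.      1.    ]] 490.39128684151393
meter 1 1 (0.88, array([365.5, 306.7])) (0.77, array([227.4, 233.8])) (array([0.6204, 0.1776, 0.023 ]), [0.0002304538204031539, 0.00023045382040313687])
meter_keys 0 1 (0.69, array([224.4, 249.7]))
cap_white 0 1 (0.67, array([193.7, 254.8]))
cap_red 1 1 (0.75, array([268.3, 220.7])) (0.42, array([232. , 254.4])) (array([0.6345, 0.0373, 0.3314]), [0.11569803008811193, 0.11569803008811197])
cap_blue 1 1 (0.67, array([226.7, 174.4])) (0.42, array([250.3, 254.8])) (array([ 0.6443, -0.0187,  0.4639]), [0.14091278530572526, 0.14091278530572537])
cap_yellow 0 1 (0.49, array([210.7, 255.2]))
wand 1 1 (0.8, array([250.4, 158. ])) (0.78, array([477.4, 287.3])) (array([ 0.5172, -0.3426,  0.0596]), [0.002297305270866344, 0.0022973052708663276])
wand_nose 1 1 (0.75, array([225.6,
[... 944 characters left out ...]
(0.18, array([265.6, 233.5])) (0.56, array([442.5, 195.2])) (array([ 0.6762, -0.2061,  0.0642]), [0.06811294639810285, 0.06811294639810297])
carton 0 1 (0.95, array([158.3, 304.7]))
{'t': 1.7, 'joints': array([ 1.2408,  0.4111, -0.0127,  1.5962,  0.0056,  1.1343, -0.0822]), 'joint_velocities': array([-0.0004,  0.0007, -0.    , -0.0018,  0.0021,  0.0013, -0.0007]), 'effort': array([ -0.0001, -58.773 ,   0.6406, -29.1376,  -0.0537,   0.0106,
         0.    ]), 'position': array([ 0.1618, -0.6037,  0.2337]), 'tcp_rot': array([ 3.1147,  0.4101, -0.    ]), 'wrist_force': array([0.1091, 0.1695, 0.0507]), 'moment': array([ 0.011 , -0.0149, -0.0277]), 'grasp_force': 0.0, 'width': 1.0007958391597755}
```

View pics/s0.png

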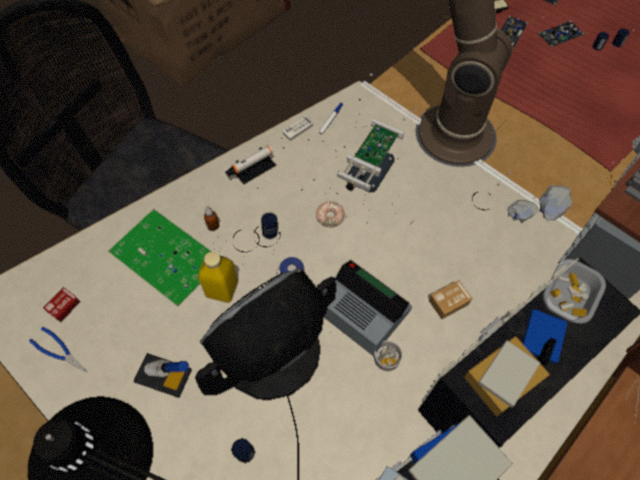

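View pics/t0.png

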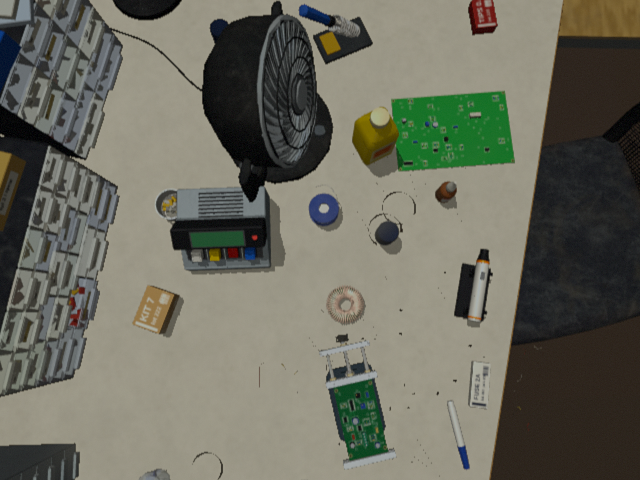

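The top view shows the meter at about (225,230), with its keys left to right white, yellow, red and blue on row 254 and its front facing the robot. The wand and rest are at (478,288) with the nose up (+x), the can is at (386,233) and the flux at (446,191). The scene view sees the meter from behind, so the keys are hidden there.

```bash
python3 - <<'E'
from h import *
s=arm.snapshot("scene"); t=arm.snapshot("top")
def crop(p,x,y,w,h,k): return cv2.resize(p["img"][y:y+h,x:x+w],(w*k,h*k),interpolation=cv2.INTER_CUBIC)
a=crop(t,150,170,130,110,3);b=crop(t,430,230,80,110,3)
c=crop(s,310,250,110,100,3);d=crop(s,210,130,80,100,3)
im=np.zeros((640,640,3),np.uint8)
im[:330,:390]=a;im[:330,395:635]=b;im[335:635,:330]=c;im[335:635,395:635]=d
cv2.imwrite("pics/c1.png",im)
for n in "meter wand wand_rest can coil spool flux carton cap_blue".split():
  for nm,p in(("s",s),("t",t)):
    m=arm.masks_of(n,p)[:1]
    for q in m:
        pt=np.argwhere(q["pixels"])[:,::-1].astype(np.float32)
        r=cv2.minAreaRect(pt); print(n,nm,round(q["score"],2),np.round(q["xy"],1),len(pt),np.round(cv2.boxPoints(r),1).tolist())
# colour centroids of key caps
hsv=cv2.cvtColor(t["img"],cv2.COLOR_BGR2HSV)
E
```

```text
meter s 0.91 [366.1 306.1] 4635 [[309.8999938964844, 307.8999938964844], [349.3999938964844, 256.3999938964844], [414.29998779296875, 306.1000061035156], [374.79998779296875, 357.70001220703125]]
meter t 0.87 [221.9 222.2] 6946 [[168.39999389648438, 189.5], [268.6000061035156, 185.8000030517578], [271.70001220703125, 268.5], [171.5, 272.29998779296875]]
wand s 0.88 [246.9 162.7] 395 [[224.39999389648438, 170.60000610351562], [267.70001220703125, 144.60000610351562], [272.20001220703125, 152.10000610351562], [228.89999389648438, 178.10000610351562]]
wand t 0.62 [478.  286.5] 936 [[466.79998779296875, 320.5], [477.6000061035156, 247.8000030517578], [491.0, 249.6999969482422], [480.29998779296875, 322.5]]
wand_rest s 0.96 [255.1 172.2] 507 [[229.89999389648438, 165.1999969482422], [263.79998779296875, 144.89999389648438], [276.1000061035156, 165.5], [242.3000030517578, 185.8000030517578]]
wand_rest t 0.75 [463.5 289. ] 870 [[452.70001220703125, 316.3999938964844], [461.1000061035156, 262.8999938964844], [493.1000061035156, 268.0], [484.70001220703125, 321.3999938964844]]
can s 0.63 [269
[... 736 characters left out ...]
[235.5, 174.39999389648438], [269.8999938964844, 154.60000610351562], [276.3999938964844, 165.8000030517578], [242.0, 185.6999969482422]]
flux t 0.73 [444.5 190.6] 318 [[432.0, 194.0], [449.0, 177.0], [460.0, 188.0], [443.0, 205.0]]
carton s 0.61 [451.6 298.8] 968 [[427.0, 296.6000061035156], [460.6000061035156, 278.1000061035156], [473.70001220703125, 301.8999938964844], [440.1000061035156, 320.29998779296875]]
carton t 0.61 [153.4 309.9] 1455 [[130.8000030517578, 324.29998779296875], [148.10000610351562, 282.20001220703125], [179.8000030517578, 295.1000061035156], [162.5, 337.29998779296875]]
cap_blue t 0.61 [250.1 253.8] 109 [[245.0, 248.0], [254.0, 248.0], [254.0, 259.0], [245.0, 259.0]]
```

View pics/c1.png

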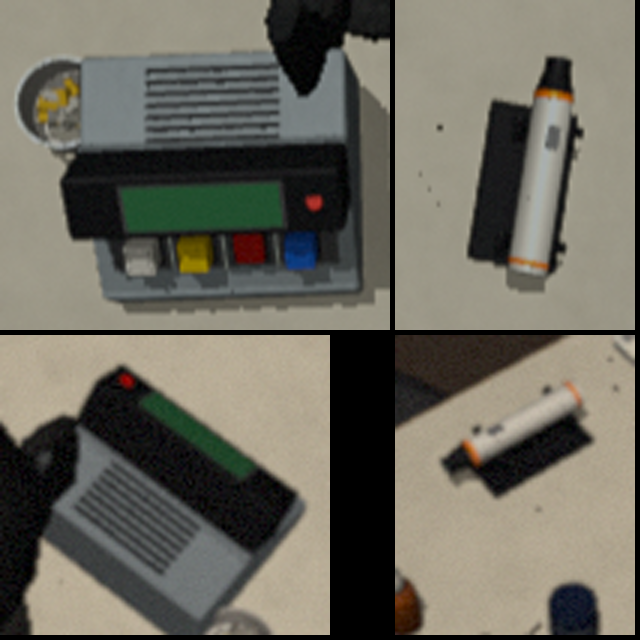

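```bash
python3 - <<'E'
from h import *
t=arm.snapshot("top")
im=t["img"][232:276,178:276]; im=cv2.resize(im,None,fx=8,fy=8,interpolation=cv2.INTER_CUBIC); cv2.imwrite("pics/c2.png",im)
A=plane(t,(176.7,189),.09);B=plane(t,(265.7,187.3),.09);print(A,B,np.linalg.norm(A-B))
C=plane(t,(185.7,269),0);D=plane(t,(270,267.5),0);print(C,D,np.linalg.norm(C-D))
E
```

```text
[0.6995 0.2708 0.09  ] [0.7067 0.091  0.09  ] 0.17992411511484646
[0.5455 0.2682 0.    ] [0.5525 0.0865 0.    ] 0.181779195825877
```

View pics/c2.png

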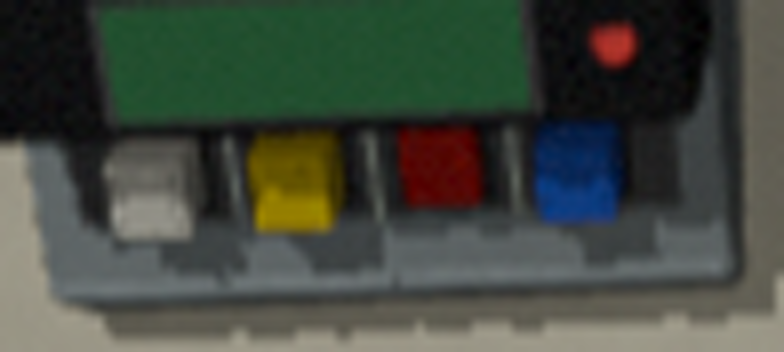

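Blue cap: top face centre at about (250,254.6), lower edge at row 259.5. The red cap is lower, i.e. latched. Meter yaw is about 0.04 rad.

```bash
cat >> h.py <<'E'
def Rm(x,y,z): return np.column_stack([x,y,z])
def rows(P,Rt,flip=True):
    s=arm.get_state(); R0=R.from_rotvec(s["tcp_rot"]).as_matrix(); d=R0.T@(np.array(P)-s["position"])/.6
    best=None
    for k in ([1,-1] if flip else [1]):
        Rk=Rt@np.diag([k,k,1]); w=R.from_matrix(R0.T@Rk).as_rotvec()
        if best is None or np.linalg.norm(w)<np.linalg.norm(best): best=w
    print("delta",d.round(4),"ang",(best/np.radians(45)).round(4),"deg",np.degrees(np.linalg.norm(best)).round(1),"dist",np.linalg.norm(d*.6).round(3),"F",s["wrist_force"],"t",s["t"],"q",s["joints"])
yaw=.04; mx=np.array([np.cos(yaw),np.sin(yaw),0]); my=np.array([-mx[1],mx[0],0]); nz=np.array([0,0,1.])
n=-.574*mx+.819*nz; u=.819*mx+.574*nz
E
python3 - <<'E'
from h import *
t=arm.snapshot("top"); s=arm.snapshot("scene")
for z in(.053,.063,.073):
    c=plane(t,(250.2,254.6),z); print(c, (c-np.array([.626,.179,0]))@mx,(c-np.array([.626,.179,0]))@my)
C=plane(t,(250.2,254.6),.063); np.save("C.npy",C)
Rt=Rm(np.cross(my,-n),my,-n)
P=C+n*(.05-.011); print("pre",P); rows(P,Rt)
print("fan knob",tri([ray(t,(250,192)),ray(s,(330,290))]))
a=plane(t,(484.3,249.3),.044);b=plane(t,(474,321.7),.044);print("wand",a,b,np.linalg.norm(a-b),np.arctan2(*(a-b)[[1,0]]))
print("can",plane(t,(386.5,233),.07),"flux",plane(t,(446,191),.06))
st=arm.get_state();print(R.from_rotvec(st["tcp_rot"]).as_matrix())
E
```

```text
[0.5735 0.1222 0.053 ] -0.05471838147343061 -0.05468617986037356
[0.5724 0.1206 0.063 ] -0.05593124091710092 -0.05620233826061713
[0.5712 0.119  0.073 ] -0.05714410036077111 -0.0577184966608607
pre [0.55   0.1197 0.0949]
delta [ 0.9371 -0.9971  0.2312] ang [-0.0863  0.7751  0.2736] deg 37.2 dist 0.833 F [-0.3213 -0.1092 -0.0186] t 2.85 q [ 1.2408  0.4111 -0.0127  1.5962  0.0056  1.1343 -0.0822]
fan knob (array([0.6862, 0.1147, 0.1331]), [0.000809948905578406, 0.0008099489055785694])
wand [ 0.5958 -0.3616  0.044 ] [ 0.4472 -0.3367  0.044 ] 0.15073924221442783 -0.16610770195256158
can [ 0.6215 -0.1556  0.07  ] flux [ 0.7142 -0.2803  0.06  ]
[[ 0.9659  0.2588  0.    ]
 [ 0.2588 -0.9659 -0.    ]
 [ 0.      0.     -1.    ]]
```

```bash
python3 - <<'E'
from h import *
C=np.load("C.npy");Rt=Rm(np.cross(my,-n),my,-n)
for P in([.45,-.25,.28],C+n*.16,C+n*.045): rows(P,Rt)
E
```

```text
delta [ 0.6166 -0.4451 -0.0772] ang [-0.0863  0.7751  0.2736] deg 37.2 dist 0.459 F [-0.3213 -0.1092 -0.0186] t 2.85 q [ 1.2408  0.4111 -0.0127  1.5962  0.0056  1.1343 -0.0822]
delta [ 0.8241 -1.0226  0.066 ] ang [-0.0863  0.7751  0.2736] deg 37.2 dist 0.789 F [-0.3213 -0.1092 -0.0186] t 2.85 q [ 1.2408  0.4111 -0.0127  1.5962  0.0056  1.1343 -0.0822]
delta [ 0.9315 -0.9984  0.223 ] ang [-0.0863  0.7751  0.2736] deg 37.2 dist 0.83 F [-0.3213 -0.1092 -0.0186] t 2.85 q [ 1.2408  0.4111 -0.0127  1.5962  0.0056  1.1343 -0.0822]
```

```bash
python3 -m crank '[{"angular":[0,0,0],"delta_pos":[0.62,-0.445,-0.077],"claw":1},{"angular":[0,0,0],"delta_pos":[0.62,-0.445,-0.077],"claw":1},{"angular":[0,0,0],"delta_pos":[0.62,-0.445,-0.077],"claw":1},{"angular":[0,0,0],"delta_pos":[0.62,-0.445,-0.077],"claw":1},{"angular":[0,0,0],"delta_pos":[0.62,-0.445,-0.077],"claw":1},{"angular":[-0.086,0.775,0.274],"delta_pos":[0.62,-0.445,-0.077],"claw":1},{"angular":[-0.086,0.775,0.274],"delta_pos":[0.62,-0.445,-0.077],"claw":1},{"angular":[-0.086,0.775,0.274],"delta_pos":[0.62,-0.445,-0.077],"claw":1},{"angular":[-0.086,0.775,0.274],"delta_pos":[0.62,-0.445,-0.077],"claw":1},{"angular":[-0.086,0.775,0.274],"delta_pos":[0.62,-0.445,-0.077],"claw":1},{"angular":[-0.086,0.775,0.274],"delta_pos":[0.824,-0.99,0.066],"claw":1},{"angular":[-0.086,0.775,0.274],"delta_pos":[0.824,-0.99,0.066],"claw":1},{"angular":[-0.086,0.775,0.274],"delta_pos":[0.824,-0.99,0.066],"claw":1},{"angular":[-0.086,0.775,0.274],"delta_pos":[0.824,-0.99,0.066],"claw":1},{"angular":[-0.086,0.775,0.274],"delta_pos":[0.824,-0.99,0.066],"claw":1},{"angular":[-0.086,0.775,0.274],"delta_pos":[0.824,-0.99,0.066],"claw":1},{"angular":[-0.086,0.775,0.274],"delta_pos":[0.824,-0.99,0.066],"claw":1},{"angular":[-0.086,0.775,0.274],"delta_pos":[0.824,-0.99,0.066],"claw":1}]'
python3 - <<'E'
from h import *
C=np.load("C.npy");Rt=Rm(np.cross(my,-n),my,-n)
rows(C+n*.16,Rt);rows(C+n*.026,Rt)
t=arm.snapshot("top");cv2.imwrite("pics/t2.png",t["img"])
E
```

```text
t: 4.65
position: [0.4739, 0.0253, 0.2059]
tcp_rot: [-3.004, -0.059, -0.916]
wrist_force: [0.2, -0.6, -1.0]
width: 0.009
grasp_force: 0.0
delta [ 0.0037 -0.1524  0.0243] ang [0.0142 0.0252 0.0034] deg 1.3 dist 0.093 F [ 0.2314 -0.5971 -0.9623] t 4.65 q [ 1.1444 -0.055  -1.2798  2.3829  0.1084  0.1883 -1.783 ]
delta [ 0.0081 -0.1549  0.2476] ang [0.0142 0.0252 0.0034] deg 1.3 dist 0.175 F [ 0.2314 -0.5971 -0.9623] t 4.65 q [ 1.1444 -0.055  -1.2798  2.3829  0.1084  0.1883 -1.783 ]
```

```bash
python3 -m crank '[{"angular":[0,0,0],"delta_pos":[0.004,-0.05,0.02],"claw":1},{"angular":[0,0,0],"delta_pos":[0.004,-0.1,0.02],"claw":1},{"angular":[0.014,0.025,0.003],"delta_pos":[0.004,-0.153,0.024],"claw":1},{"angular":[0.014,0.025,0.003],"delta_pos":[0.004,-0.153,0.024],"claw":1},{"angular":[0.014,0.025,0.003],"delta_pos":[0.004,-0.153,0.024],"claw":1}]'
python3 - <<'E'
from h import *
C=np.load("C.npy");Rt=Rm(np.cross(my,-n),my,-n)
rows(C+n*.16,Rt);rows(C+n*.026,Rt)
E
```

```text
t: 5.2
position: [0.4724, 0.0833, 0.1953]
tcp_rot: [-3.005, -0.062, -0.89]
wrist_force: [0.1, 0.3, 0.3]
width: 0.007
grasp_force: 0.0
delta [ 0.0123 -0.0555  0.0101] ang [0.005  0.0454 0.0028] deg 2.1 dist 0.035 F [0.1126 0.3046 0.2578] t 5.2 q [ 0.5853  0.0184 -0.9825  2.3784  0.8013  0.2922 -2.6438]
delta [ 0.0203 -0.0564  0.2333] ang [0.005  0.0454 0.0028] deg 2.1 dist 0.145 F [0.1126 0.3046 0.2578] t 5.2 q [ 0.5853  0.0184 -0.9825  2.3784  0.8013  0.2922 -2.6438]
```

```bash
python3 -m crank '[{"angular":[0.005,0.045,0.003],"delta_pos":[0.012,-0.056,0.01],"claw":1},{"angular":[0.005,0.045,0.003],"delta_pos":[0.012,-0.056,0.01],"claw":1},{"angular":[0.005,0.045,0.003],"delta_pos":[0.012,-0.056,0.01],"claw":1},{"angular":[0.005,0.045,0.003],"delta_pos":[0.012,-0.056,0.01],"claw":1}]'
python3 - <<'E'
from h import *
C=np.load("C.npy");Rt=Rm(np.cross(my,-n),my,-n)
rows(C+n*.16,Rt);rows(C+n*.026,Rt)
E
```

```text
t: 5.6
position: [0.4806, 0.1154, 0.2009]
tcp_rot: [-2.984, -0.067, -0.927]
wrist_force: [0.4, 0.2, -0.7]
width: 0.007
grasp_force: 0.0
delta [-0.0063 -0.0026  0.0095] ang [-0.0073  0.011   0.0041] deg 0.6 dist 0.007 F [ 0.4225  0.2256 -0.6945] t 5.6 q [-0.0323  0.0055 -0.475   2.3834  0.9199  0.3227 -2.8537]
delta [-0.0044 -0.0013  0.2329] ang [-0.0073  0.011   0.0041] deg 0.6 dist 0.14 F [ 0.4225  0.2256 -0.6945] t 5.6 q [-0.0323  0.0055 -0.475   2.3834  0.9199  0.3227 -2.8537]
```

```bash
python3 -m crank '[{"angular":[-0.007,0.011,0.004],"delta_pos":[-0.005,-0.002,0.05],"claw":1},{"angular":[-0.007,0.011,0.004],"delta_pos":[-0.005,-0.002,0.1],"claw":1},{"angular":[-0.007,0.011,0.004],"delta_pos":[-0.005,-0.002,0.15],"claw":1},{"angular":[-0.007,0.011,0.004],"delta_pos":[-0.005,-0.002,0.18],"claw":1},{"angular":[-0.007,0.011,0.004],"delta_pos":[-0.005,-0.002,0.18],"claw":1},{"angular":[-0.007,0.011,0.004],"delta_pos":[-0.005,-0.002,0.18],"claw":1}]'
python3 - <<'E'
from h import *
C=np.load("C.npy");Rt=Rm(np.cross(my,-n),my,-n)
rows(C+n*.021,Rt);rows(C+n*.011,Rt)
t=arm.snapshot("top");cv2.imwrite("pics/t3.png",cv2.resize(t["img"][130:330,130:380],None,fx=3,fy=3))
E
```

```text
t: 6.2
position: [0.5453, 0.123, 0.1407]
tcp_rot: [3.016, 0.063, 0.876]
wrist_force: [2.1, 12.2, 0.6]
width: 0.004
grasp_force: 0.0
delta [-0.0331  0.0046  0.0986] ang [0.0137 0.0587 0.0069] deg 2.7 dist 0.062 F [ 2.084  12.217   0.5933] t 6.2 q [-0.8936  0.231   0.5102  2.3388  0.929   0.1259 -2.8518]
delta [-0.0323  0.0045  0.1152] ang [0.0137 0.0587 0.0069] deg 2.7 dist 0.072 F [ 2.084  12.217   0.5933] t 6.2 q [-0.8936  0.231   0.5102  2.3388  0.929   0.1259 -2.8518]
```

View pics/t3.png

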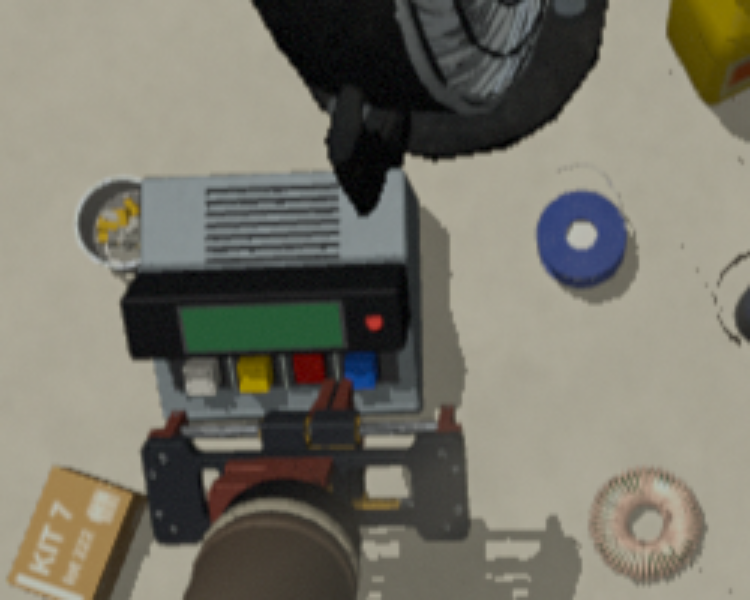

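The arm has reached the keys' front in an awkward posture: joint 7 is at its limit and joint 6 near its limit. I'll back off and turn the gripper half a turn about its axis, which gives the same pressing geometry but frees joint 7.

```bash
python3 -m crank '[{"angular":[0,0,-0.19],"delta_pos":[0,0,-0.07],"claw":1},{"angular":[0,0,-0.38],"delta_pos":[0,0,-0.13],"claw":1},{"angular":[0,0,-0.57],"delta_pos":[0,0,-0.16],"claw":1},{"angular":[0,0,-0.76],"delta_pos":[0,0,-0.16],"claw":1},{"angular":[0,0,-1],"delta_pos":[0,0,-0.16],"claw":1},{"angular":[0,0,-1],"delta_pos":[0,0,-0.16],"claw":1},{"angular":[0,0,-1],"delta_pos":[0,0,-0.16],"claw":1}]'
python3 - <<'E'
from h import *
C=np.load("C.npy");Rt=Rm(np.cross(my,-n),my,-n)
rows(C+n*.16,Rt);rows(C+n*.026,Rt)
E
```

```text
t: 6.95
position: [0.4935, 0.1208, 0.2214]
tcp_rot: [2.593, 1.135, 0.757]
wrist_force: [0.0, 0.1, 0.7]
width: 0.005
grasp_force: 0.0
delta [-0.0339 -0.0265  0.027 ] ang [-0.0124  0.0633  1.0034] deg 45.2 dist 0.031 F [0.0299 0.088  0.7056] t 6.95 q [-0.7589 -0.0373  0.2454  2.3361  0.6888  0.4211 -1.8327]
delta [-0.0248 -0.0204  0.2501] ang [-0.0124  0.0633  1.0034] deg 45.2 dist 0.151 F [0.0299 0.088  0.7056] t 6.95 q [-0.7589 -0.0373  0.2454  2.3361  0.6888  0.4211 -1.8327]
```

Correct direction (joint 7 rising, forces nil). Continue the turn.

```bash
python3 -m crank '[{"angular":[0,0,-1],"delta_pos":[0,0,0],"claw":1},{"angular":[0,0,-1],"delta_pos":[0,0,0],"claw":1},{"angular":[0,0,-1],"delta_pos":[0,0,0],"claw":1},{"angular":[0,0,-1],"delta_pos":[0,0,0],"claw":1},{"angular":[0,0,-1],"delta_pos":[0,0,0],"claw":1},{"angular":[0,0,-1],"delta_pos":[0,0,0],"claw":1}]'
python3 -m crank '[{"angular":[0,0,-1],"delta_pos":[0,0,0],"claw":1},{"angular":[0,0,-1],"delta_pos":[0,0,0],"claw":1},{"angular":[0,0,-1],"delta_pos":[0,0,0],"claw":1},{"angular":[0,0,-1],"delta_pos":[0,0,0],"claw":1},{"angular":[0,0,-1],"delta_pos":[0,0,0],"claw":1},{"angular":[0,0,-1],"delta_pos":[0,0,0],"claw":1}]'
python3 - <<'E'
from h import *
C=np.load("C.npy");Rt=Rm(np.cross(my,-n),my,-n)
rows(C+n*.16,Rt);rows(C+n*.026,Rt)
E
```

```text
t: 7.55
position: [0.4935, 0.1209, 0.2211]
tcp_rot: [1.863, 1.942, 0.55]
wrist_force: [-1.4, 0.7, -0.7]
width: 0.006
grasp_force: 0.0
t: 8.15
position: [0.4935, 0.1209, 0.2211]
tcp_rot: [0.948, 2.429, 0.288]
wrist_force: [0.1, 0.2, -0.3]
width: 0.006
grasp_force: 0.0
delta [ 0.0264 -0.0338  0.0266] ang [-0.0366 -0.0537 -0.994 ] deg 44.8 dist 0.03 F [ 0.1243  0.1802 -0.3251] t 8.15 q [-0.8218 -0.041   0.3071  2.3392  0.6962  0.4234 -0.2665]
delta [ 0.0203 -0.0245  0.2497] ang [-0.0366 -0.0537 -0.994 ] deg 44.8 dist 0.151 F [ 0.1243  0.1802 -0.3251] t 8.15 q [-0.8218 -0.041   0.3071  2.3392  0.6962  0.4234 -0.2665]
```

```bash
python3 -m crank '[{"angular":[-0.037,-0.054,-0.994],"delta_pos":[0.02,-0.025,0.05],"claw":1},{"angular":[-0.037,-0.054,-0.994],"delta_pos":[0.02,-0.025,0.08],"claw":1},{"angular":[-0.037,-0.054,-0.994],"delta_pos":[0.02,-0.025,0.08],"claw":1},{"angular":[-0.037,-0.054,-0.994],"delta_pos":[0.02,-0.025,0.08],"claw":1},{"angular":[-0.037,-0.054,-0.994],"delta_pos":[0.02,-0.025,0.08],"claw":1},{"angular":[-0.037,-0.054,-0.994],"delta_pos":[0.02,-0.025,0.12],"claw":1},{"angular":[-0.037,-0.054,-0.994],"delta_pos":[0.02,-0.025,0.12],"claw":1},{"angular":[-0.037,-0.054,-0.994],"delta_pos":[0.02,-0.025,0.12],"claw":1}]'
python3 - <<'E'
from h import *
C=np.load("C.npy");Rt=Rm(np.cross(my,-n),my,-n)
rows(C+n*.026,Rt)
E
```

```text
t: 8.95
position: [0.5161, 0.1185, 0.1495]
tcp_rot: [-0.045, 2.53, 0.016]
wrist_force: [-1.2, -0.6, 0.8]
width: 0.007
grasp_force: 0.0
delta [ 0.0059 -0.0001  0.1286] ang [-0.0019  0.0001 -0.0053] deg 0.3 dist 0.077 F [-1.18   -0.6354  0.7785] t 8.95 q [-0.7903  0.1501  0.3402  2.4205  1.4928  0.1927 -0.2974]
```

```bash
python3 -m crank '[{"angular":[0,0,-0.005],"delta_pos":[0.006,0,0.03],"claw":1},{"angular":[0,0,-0.005],"delta_pos":[0.006,0,0.06],"claw":1},{"angular":[0,0,-0.005],"delta_pos":[0.006,0,0.09],"claw":1},{"angular":[0,0,-0.005],"delta_pos":[0.006,0,0.115],"claw":1},{"angular":[0,0,-0.005],"delta_pos":[0.006,0,0.115],"claw":1},{"angular":[0,0,-0.005],"delta_pos":[0.006,0,0.115],"claw":1}]'
python3 - <<'E'
from h import *
C=np.load("C.npy");Rt=Rm(np.cross(my,-n),my,-n)
rows(C+n*.011,Rt)
t=arm.snapshot("top");s=arm.snapshot("scene")
a=cv2.resize(t["img"][200:300,150:290],None,fx=5,fy=5,interpolation=cv2.INTER_CUBIC);cv2.imwrite("pics/t4.png",a)
E
```

```text
t: 9.55
position: [0.5527, 0.1197, 0.0919]
tcp_rot: [-0.049, 2.529, 0.014]
wrist_force: [0.5, 0.1, 0.4]
width: 0.007
grasp_force: 0.0
delta [0.0009 0.0003 0.0399] ang [-0.0019  0.0013 -0.0007] deg 0.1 dist 0.024 F [0.4737 0.055  0.445 ] t 9.55 q [-0.5073  0.3381  0.0816  2.3751  2.1852  0.2446 -0.9691]
```

View pics/t4.png

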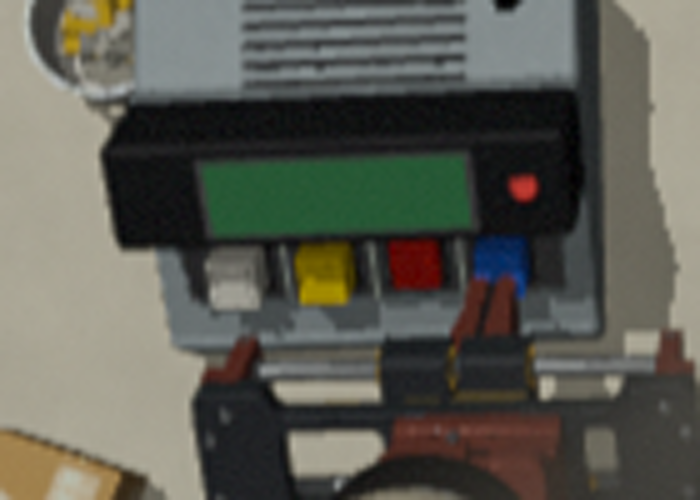

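Fingertips at about (248.6,255), in line with the blue cap at this height. I'll approach in small steps, watching the force.

```bash
python3 -m crank '[{"angular":[0,0,0],"delta_pos":[0,0,0.008],"claw":1},{"angular":[0,0,0],"delta_pos":[0,0,0.016],"claw":1},{"angular":[0,0,0],"delta_pos":[0,0,0.016],"claw":1}]'
python3 -m crank '[{"angular":[0,0,0],"delta_pos":[0,0,0.004],"claw":1},{"angular":[0,0,0],"delta_pos":[0,0,0.008],"claw":1},{"angular":[0,0,0],"delta_pos":[0,0,0.008],"claw":1}]'
python3 - <<'E'
from h import *
C=np.load("C.npy");Rt=Rm(np.cross(my,-n),my,-n)
rows(C+n*.011,Rt); print("push",arm.get_state()["wrist_force"]@n)
E
```

```text
t: 9.95
position: [0.5585, 0.121, 0.0837]
tcp_rot: [-0.053, 2.528, 0.015]
wrist_force: [-0.1, 0.4, -0.1]
width: 0.003
grasp_force: 0.0
t: 10.25
position: [0.5611, 0.1208, 0.0796]
tcp_rot: [-0.052, 2.529, 0.015]
wrist_force: [0.0, 0.1, -0.5]
width: 0.006
grasp_force: 0.0
delta [ 0.0006 -0.0011  0.015 ] ang [-0.0003  0.0012  0.0017] deg 0.1 dist 0.009 F [ 0.0435  0.0602 -0.5372] t 10.25 q [-0.4569  0.377   0.0323  2.3604  2.2466  0.269  -1.0209]
push -0.4663303435553533
```

```bash
python3 -m crank '[{"angular":[0,0,0],"delta_pos":[0,-0.001,0.005],"claw":1},{"angular":[0,0,0],"delta_pos":[0,-0.001,0.01],"claw":1},{"angular":[0,0,0],"delta_pos":[0,-0.001,0.01],"claw":1}]'
python3 -m crank '[{"angular":[0,0,0],"delta_pos":[0,0,0.004],"claw":1},{"angular":[0,0,0],"delta_pos":[0,0,0.005],"claw":1},{"angular":[0,0,0],"delta_pos":[0,0,0.005],"claw":1}]'
python3 -m crank '[{"angular":[0,0,0],"delta_pos":[0,0,0.005],"claw":1},{"angular":[0,0,0],"delta_pos":[0,0,0.005],"claw":1}]'
python3 - <<'E'
from h import *
C=np.load("C.npy");Rt=Rm(np.cross(my,-n),my,-n)
rows(C+n*.011,Rt); print("push",arm.get_state()["wrist_force"]@n)
E
```

```text
t: 10.55
position: [0.5647, 0.1205, 0.0748]
tcp_rot: [-0.053, 2.529, 0.015]
wrist_force: [-0.8, 0.5, 3.1]
width: 0.007
grasp_force: 1.5
t: 10.85
position: [0.5663, 0.1207, 0.0726]
tcp_rot: [-0.053, 2.528, 0.016]
wrist_force: [-2.6, 0.2, 3.6]
width: 0.008
grasp_force: 2.2
t: 11.05
position: [0.5681, 0.1208, 0.0699]
tcp_rot: [-0.053, 2.529, 0.016]
wrist_force: [-0.9, 0.8, 2.5]
width: 0.004
grasp_force: 1.6
delta [ 0.0008 -0.0005 -0.0048] ang [0.0003 0.0015 0.0021] deg 0.1 dist 0.003 F [-0.8701  0.7965  2.5498] t 11.05 q [-0.4207  0.4075 -0.0009  2.3483  2.2875  0.288  -1.0529]
push 2.5690124185424748
```

```bash
python3 -m crank '[{"angular":[0,0,0],"delta_pos":[0,0,0.002],"claw":1},{"angular":[0,0,0],"delta_pos":[0,0,0.002],"claw":1}]'
python3 -m crank '[{"angular":[0,0,0],"delta_pos":[0,0,0.002],"claw":1},{"angular":[0,0,0],"delta_pos":[0,0,0.002],"claw":1}]'
```

```text
t: 11.25
position: [0.5689, 0.1204, 0.069]
tcp_rot: [-0.052, 2.529, 0.015]
wrist_force: [-0.1, 0.3, 0.8]
width: 0.009
grasp_force: 0.0
t: 11.45
position: [0.5695, 0.1204, 0.0681]
tcp_rot: [-0.052, 2.528, 0.015]
wrist_force: [-2.8, -0.1, 2.8]
width: 0.006
grasp_force: 2.0
```

```bash
python3 -m crank '[{"angular":[0,0,0],"delta_pos":[0,0,0.002],"claw":1},{"angular":[0,0,0],"delta_pos":[0,0,0.002],"claw":1}]'
python3 -m crank '[{"angular":[0,0,0],"delta_pos":[0,0,0.002],"claw":1},{"angular":[0,0,0],"delta_pos":[0,0,0.002],"claw":1}]'
```

```text
t: 11.65
position: [0.5702, 0.1204, 0.0671]
tcp_rot: [-0.052, 2.528, 0.015]
wrist_force: [-2.6, -1.3, 3.4]
width: 0.004
grasp_force: 2.1
t: 11.85
position: [0.5706, 0.1205, 0.0664]
tcp_rot: [-0.052, 2.528, 0.015]
wrist_force: [-6.3, -2.0, 9.8]
width: 0.008
grasp_force: 5.9
```

Force is now about 11.6 N: the latch is giving way.

```bash
python3 -m crank '[{"angular":[0,0,0],"delta_pos":[0,0,0.001],"claw":1},{"angular":[0,0,0],"delta_pos":[0,0,0.0015],"claw":1}]'
```

```text
t: 12.05
position: [0.5709, 0.1205, 0.0659]
tcp_rot: [-0.052, 2.528, 0.015]
wrist_force: [-11.8, -0.9, 17.4]
width: 0.006
grasp_force: 10.9
```

```bash
python3 -m crank '[{"angular":[0,0,0],"delta_pos":[0,0,0.001],"claw":1},{"angular":[0,0,0],"delta_pos":[0,0,0.001],"claw":1}]'
```

```text
t: 12.25
position: [0.5711, 0.1205, 0.0657]
tcp_rot: [-0.052, 2.528, 0.016]
wrist_force: [-15.4, -1.6, 21.5]
width: 0.003
grasp_force: 12.6
```

Force has climbed to about 26 N with no further travel, so this is the end stop. Backing off to check the keys.

```bash
python3 -m crank '[{"angular":[0,0,0],"delta_pos":[0,0,-0.01],"claw":1},{"angular":[0,0,0],"delta_pos":[0,0,-0.04],"claw":1},{"angular":[0,0,0],"delta_pos":[0,0,-0.09],"claw":1},{"angular":[0,0,0],"delta_pos":[0,0,-0.14],"claw":1},{"angular":[0,0,0],"delta_pos":[0,0,-0.16],"claw":1}]'
python3 - <<'E'
from h import *
t=arm.snapshot("top")
a=cv2.resize(t["img"][232:276,178:276],None,fx=6,fy=6,interpolation=cv2.INTER_CUBIC)
b=cv2.resize(cv2.imread("pics/t0.png")[232:276,178:276],None,fx=6,fy=6,interpolation=cv2.INTER_CUBIC)
cv2.imwrite("pics/c5.png",np.vstack([b,a]));print(arm.get_state()["joints"],arm.get_state()["wrist_force"])
E
```

```text
t: 12.75
position: [0.5165, 0.1184, 0.1437]
tcp_rot: [-0.052, 2.528, 0.016]
wrist_force: [0.4, -0.2, 0.7]
width: 0.006
grasp_force: 0.0
[-0.883   0.1651  0.4472  2.4325  1.6119  0.1649 -0.4144] [-0.652  -0.2857  1.2282]
```

View pics/c5.png

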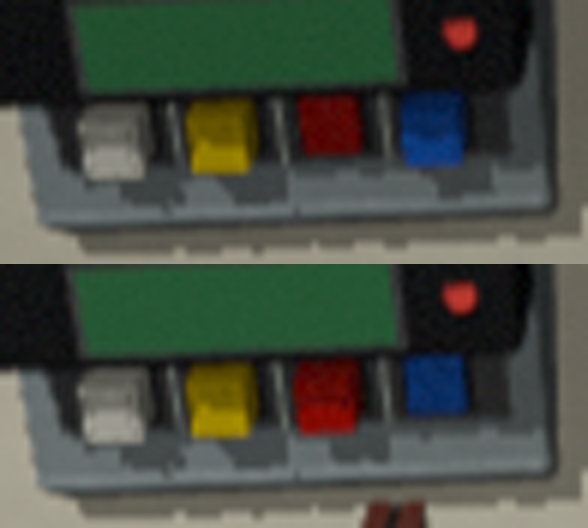

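The lower half, taken after pressing, shows the blue cap down (437,385) and the red cap up (327,400), with white and yellow unchanged. On to the wand.

```bash
cat >> h.py <<'E'
W=np.array([.5117,-.3475,.044]); wy=-.166
wx=np.array([np.cos(wy),np.sin(wy),0])
Rd=Rm(-wx,np.cross(-nz,-wx),-nz)
E
python3 - <<'E'
from h import *
rows([.50,.0,.28],Rd,False);rows(W+[0,0,.17],Rd,False)
print(R.from_rotvec(arm.get_state()["tcp_rot"]).as_matrix())
E
```

```text
delta [-0.1022 -0.1968 -0.2044] ang [0.0822 0.7764 0.2551] deg 37.0 dist 0.181 F [-0.652  -0.2857  1.2282] t 12.8 q [-0.883   0.1651  0.4472  2.4325  1.6119  0.1649 -0.4144]
delta [-0.0358 -0.7764 -0.1174] ang [0.0822 0.7764 0.2551] deg 37.0 dist 0.472 F [-0.652  -0.2857  1.2282] t 12.8 q [-0.883   0.1651  0.4472  2.4325  1.6119  0.1649 -0.4144]
[[-0.8178 -0.0412  0.5741]
 [-0.033   0.9991  0.0247]
 [-0.5746  0.0012 -0.8184]]
```

```bash
python3 -m crank '[{"angular":[0,0,0],"delta_pos":[-0.1,-0.197,-0.204],"claw":-1},{"angular":[0,0,0],"delta_pos":[-0.1,-0.197,-0.204],"claw":-1},{"angular":[0.082,0.776,0.255],"delta_pos":[-0.1,-0.197,-0.204],"claw":-1},{"angular":[0.082,0.776,0.255],"delta_pos":[-0.1,-0.197,-0.204],"claw":-1},{"angular":[0.082,0.776,0.255],"delta_pos":[-0.036,-0.776,-0.117],"claw":-1},{"angular":[0.082,0.776,0.255],"delta_pos":[-0.036,-0.776,-0.117],"claw":-1},{"angular":[0.082,0.776,0.255],"delta_pos":[-0.036,-0.776,-0.117],"claw":-1},{"angular":[0.082,0.776,0.255],"delta_pos":[-0.036,-0.776,-0.117],"claw":-1},{"angular":[0.082,0.776,0.255],"delta_pos":[-0.036,-0.776,-0.117],"claw":-1},{"angular":[0.082,0.776,0.255],"delta_pos":[-0.036,-0.776,-0.117],"claw":-1},{"angular":[0.082,0.776,0.255],"delta_pos":[-0.036,-0.776,-0.117],"claw":-1},{"angular":[0.082,0.776,0.255],"delta_pos":[-0.036,-0.776,-0.117],"claw":-1},{"angular":[0.082,0.776,0.255],"delta_pos":[-0.036,-0.776,-0.117],"claw":-1}]'
python3 - <<'E'
from h import *
rows(W+[0,0,.17],Rd,False);rows(W+[0,0,-.006],Rd,False)
E
```

```text
t: 14.1
position: [0.5146, -0.2979, 0.2091]
tcp_rot: [-0.265, -3.127, 0.008]
wrist_force: [0.8, 0.5, 0.3]
width: 1.004
grasp_force: 0.0
delta [-0.0091 -0.0824 -0.0078] ang [-0.0071 -0.0035 -0.0035] deg 0.4 dist 0.05 F [0.826  0.5457 0.2761] t 14.1 q [ 0.0474  0.4112  0.5293  1.7296 -0.2259  1.0635  2.0529]
delta [-0.0099 -0.0808  0.2855] ang [-0.0071 -0.0035 -0.0035] deg 0.4 dist 0.178 F [0.826  0.5457 0.2761] t 14.1 q [ 0.0474  0.4112  0.5293  1.7296 -0.2259  1.0635  2.0529]
```

```bash
python3 -m crank '[{"angular":[-0.007,-0.004,-0.004],"delta_pos":[-0.009,-0.082,0],"claw":-1},{"angular":[-0.007,-0.004,-0.004],"delta_pos":[-0.009,-0.082,0],"claw":-1},{"angular":[-0.007,-0.004,-0.004],"delta_pos":[-0.009,-0.082,0.06],"claw":-1},{"angular":[-0.007,-0.004,-0.004],"delta_pos":[-0.009,-0.082,0.12],"claw":-1},{"angular":[-0.007,-0.004,-0.004],"delta_pos":[-0.009,-0.082,0.18],"claw":-1},{"angular":[-0.007,-0.004,-0.004],"delta_pos":[-0.009,-0.082,0.2],"claw":-1},{"angular":[-0.007,-0.004,-0.004],"delta_pos":[-0.009,-0.082,0.2],"claw":-1}]'
python3 - <<'E'
from h import *
rows(W+[0,0,-.006],Rd,False)
s=arm.snapshot("scene");cv2.imwrite("pics/s6.png",cv2.resize(s["img"][90:240,180:330],None,fx=4,fy=4,interpolation=cv2.INTER_CUBIC))
E
```

```text
t: 14.8
position: [0.5116, -0.3434, 0.0883]
tcp_rot: [-0.257, -3.131, -0.006]
wrist_force: [-0.2, -0.3, 0.3]
width: 0.999
grasp_force: 0.0
delta [-0.0013 -0.007   0.0838] ang [ 0.0046 -0.0006  0.003 ] deg 0.2 dist 0.05 F [-0.1765 -0.3055  0.3166] t 14.8 q [ 0.1817  0.5873  0.4693  1.7785 -0.3415  0.8589  2.217 ]
```

View pics/s6.png

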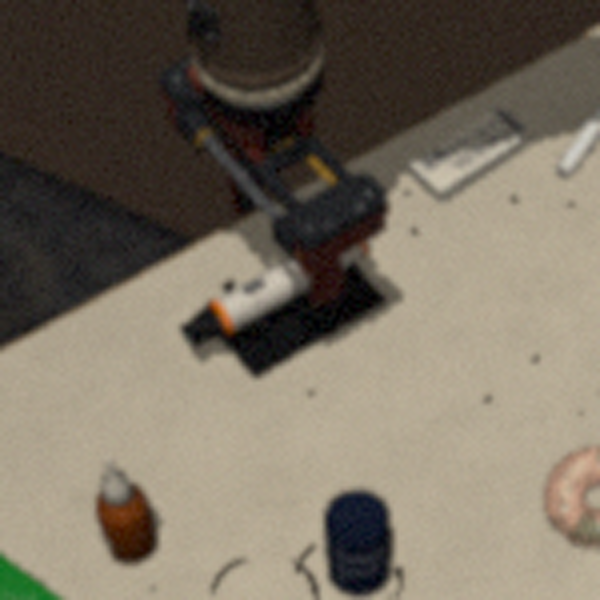

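The near finger stands beside the wand's handle, with the wand between the fingers and the forks clear. Lower and close.

```bash
python3 -m crank '[{"angular":[0.005,0,0.003],"delta_pos":[-0.001,-0.007,0.04],"claw":-1},{"angular":[0.005,0,0.003],"delta_pos":[-0.001,-0.007,0.084],"claw":-1},{"angular":[0.005,0,0.003],"delta_pos":[-0.001,-0.007,0.084],"claw":-1},{"angular":[0.005,0,0.003],"delta_pos":[-0.001,-0.007,0.084],"claw":0.2},{"angular":[0.005,0,0.003],"delta_pos":[-0.001,-0.007,0.084],"claw":0.2},{"angular":[0.005,0,0.003],"delta_pos":[-0.001,-0.007,0.084],"claw":0.2},{"angular":[0.005,0,0.003],"delta_pos":[-0.001,-0.007,0.084],"claw":0.2},{"angular":[0.005,0,0.003],"delta_pos":[-0.001,-0.007,0.084],"claw":0.2}]'
python3 - <<'E'
from h import *
rows(W+[0,0,-.006],Rd,False)
E
```

```text
t: 15.65
position: [0.5135, -0.3481, 0.0406]
tcp_rot: [0.259, 3.126, -0.002]
wrist_force: [-0.0, 0.4, 0.1]
width: 0.582
grasp_force: 0.0
delta [0.0032 0.0005 0.0043] ang [-0.0011  0.007   0.0009] deg 0.3 dist 0.003 F [-0.023   0.3822  0.0811] t 15.65 q [ 0.2096  0.6535  0.4379  1.7984 -0.382   0.7685  2.2507]
```

```bash
python3 -m crank '[{"angular":[0,0,0],"delta_pos":[0.003,0,0.006],"claw":0.2},{"angular":[0,0,0],"delta_pos":[0.003,0,0.006],"claw":0.3},{"angular":[0,0,0],"delta_pos":[0.003,0,0.006],"claw":1},{"angular":[0,0,0],"delta_pos":[0.003,0,0.006],"claw":1},{"angular":[0,0,0],"delta_pos":[0.003,0,0.006],"claw":1},{"angular":[0,0,0],"delta_pos":[0.003,0,0.006],"claw":1},{"angular":[0,0,0],"delta_pos":[0.003,0,0.006],"claw":1},{"angular":[0,0,0],"delta_pos":[0.003,0,0.006],"claw":1}]'
python3 - <<'E'
from h import *
s=arm.get_state();print(s["position"],s["tcp_rot"],s["joints"])
E
```

```text
t: 16.45
position: [0.5114, -0.347, 0.0361]
tcp_rot: [0.258, 3.127, -0.0]
wrist_force: [-0.5, 4.5, -1.0]
width: 0.288
grasp_force: 30.0
[ 0.5114 -0.347   0.0361] [ 0.2585  3.127  -0.0001] [ 0.2121  0.6573  0.4343  1.8048 -0.3851  0.7602  2.2545]
```

Gripped: opening is 25 mm and grip force 30 N. Next I'll locate the can more exactly by fitting a cylinder silhouette in both views.

```bash
cat > can.py <<'E'
from h import *
from scipy.optimize import minimize
def canfit(pics):
    ms=[]
    for p in pics:
        q=[m for m in arm.masks_of("can",p)]
        print([(round(m["score"],2),np.round(m["xy"],1),int(m["pixels"].sum())) for m in q])
        hsv=p["img"].astype(int); x0,y0=proj(p,np.array([.627,-.156,.035])).astype(int)
        w=np.zeros((480,640),bool); w[y0-28:y0+28,x0-28:x0+28]=1
        g=cv2.GaussianBlur(p["img"],(3,3),0).astype(int)
        m=((g.max(2)<75)&(g[...,0]>=g[...,2]+5)&w).astype(np.uint8)
        k,l,s,c=cv2.connectedComponentsWithStats(m); i=1+np.argmax(s[1:,4]); m=l==i
        print("colour",s[i]); ms.append(m if not q else (q[0]["pixels"],m))
    a=np.linspace(0,2*np.pi,40)
    for k in(0,1):
        def cost(v):
            c=0
            for p,m in zip(pics,ms):
                m=m[k] if isinstance(m,tuple) else m
                P=np.array([proj(p,np.array([v[0]+.022*np.cos(t),v[1]+.022*np.sin(t),z])) for t in a for z in(0,.07)])
                h=cv2.convexHull((P*16).astype(np.int32)); o=np.zeros((480,640),np.uint8); cv2.fillConvexPoly(o,h,1,shift=4)
                c+=1-(o.astype(bool)&m).sum()/(o.astype(bool)|m).sum()
            return c
        r=minimize(cost,[.627,-.156],method="Nelder-Mead",options=dict(initial_simplex=[[.62,-.16],[.635,-.16],[.627,-.145]],xatol=2e-4))
        print("fit",k,r.x,r.fun)
E
python3 - <<'E'
from can import *
s=arm.snapshot("scene");t=arm.snapshot("top"); canfit([s,t]);canfit([s]);canfit([t])
E
```

```text
[(0.59, array([269.4, 226.6]), 427)]
colour [262 213  15  25 296]
[(0.68, array([387.6, 233.3]), 441), (0.63, array([155. , 305.8]), 1544)]
colour [379 223  19  20 289]
fit 0 [ 0.6276 -0.1584] 0.20813142960793973
fit 1 [ 0.6295 -0.1619] 0.7617149973314357
[(0.59, array([269.4, 226.6]), 427)]
colour [262 213  15  25 296]
fit 0 [ 0.6285 -0.1566] 0.038461538461538436
fit 1 [ 0.6239 -0.1615] 0.3211009174311926
[(0.68, array([387.6, 233.3]), 441), (0.63, array([155. , 305.8]), 1544)]
colour [379 223  19  20 289]
fit 0 [ 0.6241 -0.1583] 0.14534883720930236
fit 1 [ 0.6274 -0.16  ] 0.42998027613412226
```

```bash
python3 -m crank '[{"angular":[0,0,0],"delta_pos":[0,0,-0.04],"claw":1},{"angular":[0,0,0],"delta_pos":[0,0,-0.1],"claw":1},{"angular":[0,0,0],"delta_pos":[0,0,-0.16],"claw":1},{"angular":[0,0,0],"delta_pos":[0,0,-0.22],"claw":1},{"angular":[0,0,0],"delta_pos":[0,0,-0.25],"claw":1},{"angular":[0,0,0],"delta_pos":[0,0,-0.25],"claw":1}]'
```

```text
t: 17.35
position: [0.512, -0.3499, 0.1895]
tcp_rot: [0.26, 3.12, -0.008]
wrist_force: [0.3, -0.3, -0.7]
width: 0.29
grasp_force: 30.0
```

```bash
cat >> h.py <<'E'
cantop=np.array([.6275,-.158,.07])
def aim(yw=-.166,el=.70,dist=.148):
    c,s=np.cos(yw),np.sin(yw); a=np.array([np.cos(el)*c,np.cos(el)*s,-np.sin(el)]); z=np.array([-np.sin(el)*c,-np.sin(el)*s,-np.cos(el)])
    return cantop-dist*a+.008*z, Rm(-a,np.cross(z,-a),z)
E
python3 - <<'E'
from h import *
P,Rt=aim();print(P);rows(P+[-.04,0,.06],Rt,False);rows(P,Rt,False)
E
```

```text
[ 0.5108 -0.1384  0.1592]
delta [ 0.1255  0.336  -0.0521] ang [-0.0046  0.9049 -0.0023] deg 40.7 dist 0.217 F [ 0.2743 -0.2894 -0.6612] t 17.35 q [ 0.1399  0.4707  0.5326  1.6973 -0.2724  1.0361  2.1667]
delta [0.0609 0.3474 0.0485] ang [-0.0046  0.9049 -0.0023] deg 40.7 dist 0.214 F [ 0.2743 -0.2894 -0.6612] t 17.35 q [ 0.1399  0.4707  0.5326  1.6973 -0.2724  1.0361  2.1667]
```

```bash
python3 -m crank '[{"angular":[0,0.19,0],"delta_pos":[0.126,0.08,-0.052],"claw":1},{"angular":[0,0.38,0],"delta_pos":[0.126,0.16,-0.052],"claw":1},{"angular":[0,0.57,0],"delta_pos":[0.126,0.24,-0.052],"claw":1},{"angular":[0,0.76,0],"delta_pos":[0.126,0.31,-0.052],"claw":1},{"angular":[-0.005,0.905,-0.002],"delta_pos":[0.126,0.336,-0.052],"claw":1},{"angular":[-0.005,0.905,-0.002],"delta_pos":[0.126,0.336,-0.052],"claw":1},{"angular":[-0.005,0.905,-0.002],"delta_pos":[0.126,0.336,-0.052],"claw":1},{"angular":[-0.005,0.905,-0.002],"delta_pos":[0.126,0.336,-0.052],"claw":1}]'
python3 - <<'E'
from h import *
P,Rt=aim();rows(P+[-.04,0,.06],Rt,False);rows(P,Rt,False)
E
```

```text
t: 18.15
position: [0.4687, -0.1379, 0.2166]
tcp_rot: [-0.203, -2.429, -0.077]
wrist_force: [-0.3, -1.1, -1.3]
width: 0.291
grasp_force: 30.0
delta [ 0.0001 -0.0002 -0.0057] ang [ 0.0031 -0.0068  0.0002] deg 0.3 dist 0.003 F [-0.3029 -1.0988 -1.3499] t 18.15 q [-0.1307  0.6903  0.5066  1.4811 -0.1748  1.7459  1.8263]
delta [-0.1148  0.0107  0.0278] ang [ 0.0031 -0.0068  0.0002] deg 0.3 dist 0.071 F [-0.3029 -1.0988 -1.3499] t 18.15 q [-0.1307  0.6903  0.5066  1.4811 -0.1748  1.7459  1.8263]
```

```bash
cat > wm.py <<'E'
from h import *
s=arm.snapshot("scene");t=arm.snapshot("top");st=arm.get_state()
Rt=R.from_rotvec(st["tcp_rot"]).as_matrix();p=st["position"]
G=p-.008*Rt[:,2];N=G-.085*Rt[:,0]; print("pred origin",G,"nose",N,"aim err in tool frame",Rt.T@(cantop-G))
for nm,P in(("s",s),("t",t)):
    print(nm,"pred nose",proj(P,N).round(1),"origin",proj(P,G).round(1),"rear",proj(P,G+.065*Rt[:,0]).round(1),"cantop",proj(P,cantop).round(1))
    for n_ in("wand","wand_nose","can_top"): print("  ",n_,[(round(q["score"],2),np.round(q["xy"],1)) for q in arm.place_of(n_,P)[:2]])
    for q in arm.masks_of("wand",P)[:1]:
        print("  mask",round(q["score"],2),int(q["pixels"].sum()),cv2.boxPoints(cv2.minAreaRect(np.argwhere(q["pixels"])[:,::-1].astype(np.float32))).round(1).tolist())
a=cv2.resize(s["img"][110:260,190:340],(400,400),interpolation=cv2.INTER_CUBIC);b=cv2.resize(t["img"][150:300,300:450],(400,400),interpolation=cv2.INTER_CUBIC)
cv2.imwrite("pics/w.png",np.hstack([a,b]))
E
python3 wm.py
```

```text
pred origin [ 0.4738 -0.1388  0.2236] nose [ 0.5377 -0.1495  0.1685] aim err in tool frame [-0.2174  0.0063  0.0168]
s pred nose [294.  179.1] origin [314.6 153.3] rear [330.9 132.8] cantop [268.6 219.5]
   wand [(0.63, array([311.9, 153.5]))]
   wand_nose [(0.51, array([290.3, 179.4]))]
   can_top [(0.73, array([267.9, 220.6]))]
  mask 0.56 307 [[288.5, 176.39999389648438], [326.3999938964844, 129.0], [335.20001220703125, 136.0], [297.29998779296875, 183.39999389648438]]
t pred nose [389.7 269.9] origin [387.6 304.9] rear [385.7 335.6] cantop [387.7 230.1]
   wand []
   wand_nose []
   can_top []
```

View pics/w.png

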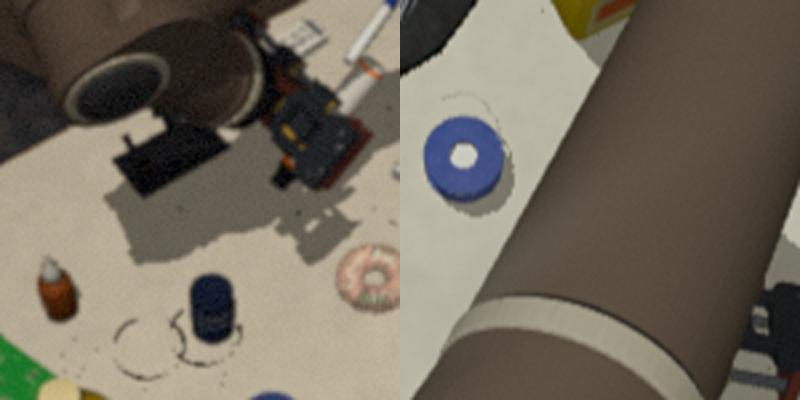

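The scene view shows the nose tip at about (295,178) and the rear end at about (330,133), within 1–2 px of prediction, so the wand sits as expected in the hand. Moving to the aim pose and holding.

```bash
python3 -m crank '[{"angular":[0,0,0],"delta_pos":[-0.03,0.003,0.007],"claw":1},{"angular":[0,0,0],"delta_pos":[-0.06,0.006,0.014],"claw":1},{"angular":[0.003,-0.007,0],"delta_pos":[-0.09,0.009,0.021],"claw":1},{"angular":[0.003,-0.007,0],"delta_pos":[-0.115,0.011,0.028],"claw":1},{"angular":[0.003,-0.007,0],"delta_pos":[-0.115,0.011,0.028],"claw":1},{"angular":[0.003,-0.007,0],"delta_pos":[-0.115,0.011,0.028],"claw":1}]'
python3 wm.py
```

```text
t: 19.25
position: [0.5112, -0.1365, 0.1593]
tcp_rot: [-0.199, -2.433, -0.075]
wrist_force: [-0.5, 0.8, -1.5]
width: 0.293
grasp_force: 30.0
pred origin [ 0.5164 -0.1375  0.1662] nose [ 0.5805 -0.148   0.1115] aim err in tool frame [-0.1484 -0.0022  0.0008]
s pred nose [283.3 202.1] origin [303.3 177.3] rear [319.1 157.7] cantop [268.6 219.5]
   wand [(0.65, array([303.6, 176.8]))]
   wand_nose [(0.59, array([280.7, 203.6])), (0.43, array([449.1, 300.6]))]
   can_top [(0.93, array([271.9, 219.5]))]
  mask 0.56 247 [[278.8999938964844, 199.5], [315.5, 154.8000030517578], [323.20001220703125, 161.10000610351562], [286.6000061035156, 205.8000030517578]]
t pred nose [385.2 250.4] origin [382.9 281.7] rear [380.9 308.8] cantop [387.7 230.1]
   wand []
   wand_nose []
   can_top []
  mask 0.58 15 [[384.0, 306.0], [387.0, 306.0], [387.0, 310.0], [384.0, 310.0]]
```

Line of aim is within 3 mm of the can's top centre, at 148 mm from the wand origin (63 mm from the nose). Hold.

```bash
Z='0'; python3 -m crank '[{"angular":[0,0,0],"delta_pos":[0,0,0],"claw":1},{"angular":[0,0,0],"delta_pos":[0,0,0],"claw":1},{"angular":[0,0,0],"delta_pos":[0,0,0],"claw":1},{"angular":[0,0,0],"delta_pos":[0,0,0],"claw":1},{"angular":[0,0,0],"delta_pos":[0,0,0],"claw":1},{"angular":[0,0,0],"delta_pos":[0,0,0],"claw":1},{"angular":[0,0,0],"delta_pos":[0,0,0],"claw":1},{"angular":[0,0,0],"delta_pos":[0,0,0],"claw":1},{"angular":[0,0,0],"delta_pos":[0,0,0],"claw":1},{"angular":[0,0,0],"delta_pos":[0,0,0],"claw":1},{"angular":[0,0,0],"delta_pos":[0,0,0],"claw":1},{"angular":[0,0,0],"delta_pos":[0,0,0],"claw":1},{"angular":[0,0,0],"delta_pos":[0,0,0],"claw":1},{"angular":[0,0,0],"delta_pos":[0,0,0],"claw":1},{"angular":[0,0,0],"delta_pos":[0,0,0],"claw":1},{"angular":[0,0,0],"delta_pos":[0,0,0],"claw":1},{"angular":[0,0,0],"delta_pos":[0,0,0],"claw":1},{"angular":[0,0,0],"delta_pos":[0,0,0],"claw":1}]'
python3 - <<'E'
from h import *
s=arm.get_state();Rt=R.from_rotvec(s["tcp_rot"]).as_matrix();print(Rt.T@(cantop-s["position"]+.008*Rt[:,2]),np.abs(s["joint_velocities"]).max())
Rg=R.from_rotvec([.2585,3.127,-.0001]).as_matrix();G=np.array([.5114,-.347,.0361])
d=Rt[:,0]  # back off along wand
rows(s["position"]+.06*d+[0,0,.02],Rt,False);rows(G+[0,0,.16],Rg,False)
E
```

```text
t: 21.55
position: [0.5114, -0.1363, 0.1595]
tcp_rot: [-0.199, -2.434, -0.075]
wrist_force: [-0.8, -0.0, -1.4]
width: 0.29
grasp_force: 30.0
[-0.1479 -0.0026  0.0003] 0.0022619872015008477
delta [ 0.1215  0.0001 -0.0255] ang [0. 0. 0.] deg 0.0 dist 0.074 F [-0.7734 -0.0155 -1.4029] t 21.55 q [-0.1109  0.811   0.4835  1.3974 -0.2187  1.7095  1.8205]
delta [-0.004  -0.3464 -0.0839] ang [ 0.0012 -0.8971  0.0022] deg 40.4 dist 0.214 F [-0.7734 -0.0155 -1.4029] t 21.55 q [-0.1109  0.811   0.4835  1.3974 -0.2187  1.7095  1.8205]
```

```bash
python3 -m crank '[{"angular":[0,0,0],"delta_pos":[0.06,0,-0.012],"claw":1},{"angular":[0,0,0],"delta_pos":[0.12,0,-0.025],"claw":1},{"angular":[0,-0.15,0],"delta_pos":[0.09,-0.08,-0.04],"claw":1},{"angular":[0,-0.33,0],"delta_pos":[0.06,-0.15,-0.06],"claw":1},{"angular":[0,-0.52,0],"delta_pos":[0.03,-0.22,-0.084],"claw":1},{"angular":[0,-0.71,0],"delta_pos":[0,-0.29,-0.084],"claw":1},{"angular":[0.001,-0.897,0.002],"delta_pos":[-0.004,-0.346,-0.084],"claw":1},{"angular":[0.001,-0.897,0.002],"delta_pos":[-0.004,-0.346,-0.084],"claw":1},{"angular":[0.001,-0.897,0.002],"delta_pos":[-0.004,-0.346,-0.084],"claw":1},{"angular":[0.001,-0.897,0.002],"delta_pos":[-0.004,-0.346,-0.084],"claw":1}]'
python3 - <<'E'
from h import *
Rg=R.from_rotvec([.2585,3.127,-.0001]).as_matrix();G=np.array([.5114,-.347,.0361])
rows(G+[0,0,.05],Rg,False)
E
```

```text
t: 22.55
position: [0.5123, -0.3454, 0.1961]
tcp_rot: [0.256, 3.128, 0.002]
wrist_force: [0.4, -0.6, -1.3]
width: 0.286
grasp_force: 30.0
delta [ 0.0015 -0.0031  0.1833] ang [ 0.0017 -0.0013  0.0024] deg 0.1 dist 0.11 F [ 0.4041 -0.5517 -1.2756] t 22.55 q [ 0.137   0.4649  0.5296  1.6876 -0.2659  1.0589  2.159 ]
```

```bash
python3 -m crank '[{"angular":[0.002,-0.001,0.002],"delta_pos":[0.0015,-0.003,0.05],"claw":1},{"angular":[0.002,-0.001,0.002],"delta_pos":[0.0015,-0.003,0.1],"claw":1},{"angular":[0.002,-0.001,0.002],"delta_pos":[0.0015,-0.003,0.15],"claw":1},{"angular":[0.002,-0.001,0.002],"delta_pos":[0.0015,-0.003,0.183],"claw":1},{"angular":[0.002,-0.001,0.002],"delta_pos":[0.0015,-0.003,0.183],"claw":1},{"angular":[0.002,-0.001,0.002],"delta_pos":[0.0015,-0.003,0.183],"claw":1}]'
python3 - <<'E'
from h import *
Rg=R.from_rotvec([.2585,3.127,-.0001]).as_matrix();G=np.array([.5114,-.347,.0361])
rows(G+[0,0,0],Rg,False)
E
```

```text
t: 23.15
position: [0.5116, -0.3474, 0.0861]
tcp_rot: [0.257, 3.128, -0.002]
wrist_force: [-0.2, -0.0, -0.8]
width: 0.288
grasp_force: 30.0
delta [0.0008 0.0007 0.0833] ang [-0.0014 -0.0009  0.0009] deg 0.1 dist 0.05 F [-0.1804 -0.0446 -0.8237] t 23.15 q [ 0.1842  0.5916  0.4722  1.7789 -0.345   0.8503  2.2237]
```

```bash
python3 -m crank '[{"angular":[0,0,0],"delta_pos":[0.001,0.001,0.03],"claw":1},{"angular":[0,0,0],"delta_pos":[0.001,0.001,0.055],"claw":1},{"angular":[0,0,0],"delta_pos":[0.001,0.001,0.07],"claw":1},{"angular":[0,0,0],"delta_pos":[0.001,0.001,0.079],"claw":1},{"angular":[0,0,0],"delta_pos":[0.001,0.001,0.081],"claw":1},{"angular":[0,0,0],"delta_pos":[0.001,0.001,0.081],"claw":1}]'
```

```text
t: 23.75
position: [0.5105, -0.3481, 0.0379]
tcp_rot: [0.261, 3.126, -0.003]
wrist_force: [1.4, -0.4, -1.4]
width: 0.288
grasp_force: 30.0
```

```bash
python3 -m crank '[{"angular":[0,0,0],"delta_pos":[0,0,0.002],"claw":1},{"angular":[0,0,0],"delta_pos":[0,0,0.002],"claw":1},{"angular":[0,0,0],"delta_pos":[0,0,0.002],"claw":0.3},{"angular":[0,0,0],"delta_pos":[0,0,0.002],"claw":0.2},{"angular":[0,0,0],"delta_pos":[0,0,0.002],"claw":-0.5},{"angular":[0,0,0],"delta_pos":[0,0,0.002],"claw":-1},{"angular":[0,0,0],"delta_pos":[0,0,0.002],"claw":-1},{"angular":[0,0,0],"delta_pos":[0,0,0.002],"claw":-1},{"angular":[0,0,0],"delta_pos":[0,0,0.002],"claw":-1},{"angular":[0,0,0],"delta_pos":[0,0,0.002],"claw":-1}]'
```

```text
t: 24.75
position: [0.5104, -0.3479, 0.0365]
tcp_rot: [0.261, 3.126, -0.002]
wrist_force: [-0.8, 0.1, -0.3]
width: 0.906
grasp_force: 0.0
```

Released. Going straight up, then aside towards -x so the top camera sees the rest.

```bash
python3 -m crank '[{"angular":[0,0,0],"delta_pos":[0,0,0],"claw":-1},{"angular":[0,0,0],"delta_pos":[0,0,-0.05],"claw":-1},{"angular":[0,0,0],"delta_pos":[0,0,-0.12],"claw":-1},{"angular":[0,0,0],"delta_pos":[0,0,-0.2],"claw":-1},{"angular":[0,0,0],"delta_pos":[0,0,-0.28],"claw":-1},{"angular":[0,0,0],"delta_pos":[0.08,0,-0.3],"claw":-1},{"angular":[0,0,0],"delta_pos":[0.16,0,-0.3],"claw":-1},{"angular":[0,0,0],"delta_pos":[0.24,0,-0.3],"claw":-1},{"angular":[0,0,0],"delta_pos":[0.3,0,-0.3],"claw":-1},{"angular":[0,0,0],"delta_pos":[0.3,0,-0.3],"claw":-1},{"angular":[0,0,0],"delta_pos":[0.3,0,-0.3],"claw":-1}]'
python3 - <<'E'
from h import *
s=arm.snapshot("scene");t=arm.snapshot("top")
for nm,p in(("s",s),("t",t)):
  for n_ in("wand","can"):
    for q in arm.masks_of(n_,p)[:1]: print(nm,n_,round(q["score"],2),int(q["pixels"].sum()),cv2.boxPoints(cv2.minAreaRect(np.argwhere(q["pixels"])[:,::-1].astype(np.float32))).round(1).tolist())
o=cv2.imread("pics/t0.png")
c=lambda i,x,y,w,h:cv2.resize(i[y:y+h,x:x+w],(w*3,h*3),interpolation=cv2.INTER_CUBIC)
cv2.imwrite("pics/fin.png",np.hstack([c(o,430,170,100,170),c(t["img"],430,170,100,170),cv2.copyMakeBorder(c(t["img"],190,170,60,110),0,180,0,0,cv2.BORDER_CONSTANT)]))
st=arm.get_state();print(st["t"],st["joints"],st["position"])
E
```

```text
t: 25.85
position: [0.3323, -0.3177, 0.2163]
tcp_rot: [0.262, 3.124, -0.002]
wrist_force: [0.1, -0.0, 0.5]
width: 1.003
grasp_force: 0.0
s wand 0.61 458 [[223.6999969482422, 168.6999969482422], [269.1000061035156, 144.5], [273.8999938964844, 153.39999389648438], [228.5, 177.60000610351562]]
s can 0.65 400 [[261.0, 213.0], [278.0, 213.0], [278.0, 239.0], [261.0, 239.0]]
t wand 0.84 805 [[467.29998779296875, 319.6000061035156], [477.5, 248.8000030517578], [490.6000061035156, 250.6999969482422], [480.5, 321.5]]
t can 0.94 447 [[370.0, 234.0], [387.5, 216.5], [402.5, 231.5], [385.0, 249.0]]
26.15 [ 0.1154  0.1486  0.6103  2.0359 -0.1031  0.982   2.1827] [ 0.3328 -0.3177  0.2154]
```

View pics/fin.png

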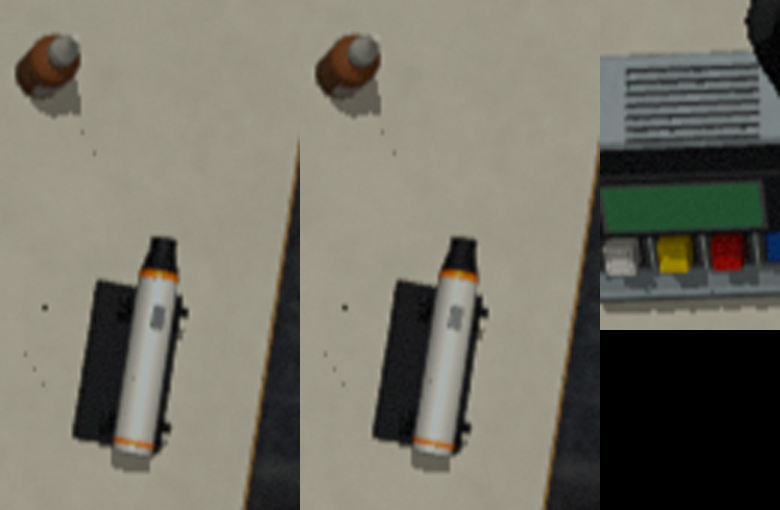

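The wand lies in the rest exactly as at the start (nose at (162,240) in both crops). The flux and can are unmoved, and the red key is up.

```bash
python3 -c "
from workcell import arm
print(arm.close_job())"
```

```text
the job is handed in; nothing more can be done
None
```

The job is handed in (no verdict was returned): the blue key is latched and the red key up, the wand was aimed at the can from about 63 mm and held for about 2 s, and it is back in its rest. Pressing the blue key peaked at about 26 N, above the 16–18 N that marks its end stop but under the 35 N limit.

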